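# Lengthen the developing time by three clicks and start the process timer

## Task

The next print needs 45 seconds more in the developer, and each click of the process timer's dial adds 15 seconds: with a fingertip or the shut fingers, push the dial's bar clockwise exactly three clicks on from where it stands, and only then press the green start button fully down and let go. Work gently: do not pinch the dial, press the grey reset button, shift or lift the timer, or disturb the things around it.

Things in the scene. Friction and masses are not known exactly. Their poses are not given: they have to be found in the camera images.
- timer: Process timer, a loose light-grey console, 2 kg, 160 mm deep (x, to its back) by 210 wide (y, to the user's left). Origin: centre of its underside. Flat panel 50 mm high; sloping dark display at the back from x = 25 mm, 78 mm high. Dial at left; at right the green start button in front, a small grey reset button behind. Ten printed marks round the dial. Slides if pushed sideways with over 9 N.
- dial (a joint): Black dial, rad, growing clockwise from above; 0 at the first mark, 4.71 at the tenth, stops just beyond. A detent every 0.524 rad; it starts in one of the first six. Leaving one takes about 3 N at the bar's end; past half way (0.26 to 0.3 rad) it flips into the next by itself, ahead of the finger; let go sooner, it falls back. The pointer points 135 degrees minus q anticlockwise of the timer's x axis.
- dial_axis (a point): On the dial's upright axis, 18 mm above the panel (timer frame: -20, 45, 68 mm), mid height of the bar. The dial: a skirt disc 82 mm across, top 8 mm above the panel; across it an upright bar to push sideways, 13 mm wide, 22 high (top 79 mm above the bench), reaching 36 mm from the axis to each end.
- pointer (a point): On the middle line of the bar, 34 mm from the axis at the pointer end (narrowed to 9 mm over its last 10 mm, white line on top), 18 mm above the panel. Turns with the dial; x axis outward along the bar.
- tail (a point): Point on the middle line of the bar 34 mm from the axis at the plain tail end, 18 mm above the panel; the tail is as good to push as the pointer end.
- bar_left: Left cheek (half) of the dial's bar, as one looks from the tail to the pointer: origin on the dial's axis at panel height, x towards the pointer, y to this cheek's side. To turn clockwise push this cheek near the pointer end, or the right cheek near the tail.
- bar_right: Right cheek of the bar, same origin and axes, on the -y side.
- start (a joint): Travel of the green start button in m: 0 up, 0.006 fully down; a spring returns it, fully down takes about 5 N. Counts as pressed beyond 0.004.
- start_top (a point): Centre of the top face of the green start button, 32 mm across, 72 mm above the bench, in a black round housing 48 mm across that stands 12 mm above the panel; pressed straight down.
- reset (a joint): Travel of the small grey reset button in m, 0 up, 0.005 down. Not to be pressed. It stands 60 mm behind the start button.
- graduate: Small clear conical measure, 46 mm across, 90 mm high, on the bench; origin under its centre. Not to be disturbed.
- tank: Black developing tank with red cap, 70 mm across, 116 mm high; origin under its centre. Not to be disturbed.
- film_can: Pale grey film can, 34 mm across, 51 mm high; origin under its centre. Not to be disturbed.
- dropper: Small amber dropper bottle, 32 mm across, 96 mm high; origin under its centre. Not to be disturbed.
- thermometer: Dial thermometer lying on the bench, 197 mm long. Not to be disturbed.

How it is judged:
By the outcome, as a careful person would: the job done as asked, in the order asked, and still so for the second after the job is handed in, with the robot touching nothing.
It also fails if it takes over 43 s, if anything falls off the work surface, if the arm or the gripper's body presses on something with over 40 N, if the wrist force passes 120 N, or if a joint passes its speed limit or range.

## Robot

A 7-joint arm with a two-finger parallel gripper is mounted at the origin on a cart in front of the work surface, level with it; the furniture and walls round the work are solid. World frame = base frame: x ahead of the robot, y to its left, z up, the work surface at z = 0. Lengths are in m, angles in rad, forces in N, time in s.
With the tool pointing down it reaches from about 0.4 to 0.875 m from the base axis. Payload 19.3 kg.
Tool frame: the origin (TCP) lies on the centre line of the jaws, within the pads' length; the fingertips stand 8 mm ahead of it and the grasp point (between the pads) lies 11 mm behind it (bot.tip_extent is the distance from the TCP to the fingertips, in m); x points along the fingers, y is the direction in which the jaws open and shut, and the axes are right-handed (so a half turn about x gives the same grasp; the last joint's range is limited). The gripper opens to 85 mm and grips with 20 to 120 N. Pads are 22 mm wide; open, the fingers measure 114 mm over their backs; the gripper's body (76 mm by 85 mm) begins 54 mm behind the grasp point. The pads swing forward as they close: fully open they stand 13 mm farther back than shut.
Start: joints at [-1.35, 0.521, -0.036, 1.599, 0.021, 1.021, -0.113], TCP at [0.179, 0.599, 0.239] pointing down, gripper open.
Joint ranges: [-2.91, 2.91], [-0.3, 2.13], [-1.5, 1.42], [0.17, 2.43], [-1.26, 4.41], [0.16, 1.93], [-2.52, 2.52]. Speed limits (rad/s): [1.89, 1.89, 2.39, 2.39, 3.01, 3.01, 3.01].

## Interface

Orientations are given as [roll, pitch, yaw] about the fixed x, y, z axes, in that order (R = Rz(yaw) Ry(pitch) Rx(roll)).
In Python, from workcell import sensors, imaging, order, bot gives the robot as it stands.
- The arm moves only by the tool arm_command, never from a script. Its argument "commands" is a list of rows, each an object of numbers: "dx", "dy", "dz": the shift along the tool's x, y, z in cm; "twist": the turn about the tool's x in rad. A call has 1 to 12 rows; each row is the pose to reach, as a shift and turn from the pose measured when the call began, along the tool's axes at that moment; what a row does not reach only later rows make up. A row lasts 1/12 s, in which the tool goes at most 41.7 mm and 7.16 degrees, less where a joint would pass 70% of its speed; a pose out of reach is approached as far as the arm can. A call with a gripper value outside its range is refused whole. "grip" is the closure, from -1 (fully open) to 1 (shut), set as the call begins (left out, the last holds). The fingers move at their own pace and stop on an object; "squeeze" is the grip in N (left out, the last holds). Time passes only in rows, so rows that repeat a pose let the fingers close. It gives the time, the measured TCP pose, the force and the opening at its end, in the units of the state.
- sensors.observe(): the state, without advancing time (a new reading comes with each control period).
- imaging.grab_frame(name): name is "side" or "top" or "wrist"; returns the picture (480x640x3 uint8, red, green, blue); there is no depth.
- imaging.camera_info(name): a dict with "fx", "fy", "cx", "cy" (pixels), "origin" and "attitude" of the camera in the world. Camera axes: x right, y down, z forward; pixel columns grow to the right and rows downward; lengths in m; the calibration is good to about 2 mm. A picture is of the moment at which its call begins: read the wrist's pose just before it. camera_info takes no time and is no camera call; for the wrist camera it gives the pose at the moment of the call.
- order.job_done(): hands the job in, once; it reports no verdict.
The state is a dict: "clock": time; "qpos": joint angles; "qd": joint speeds; "joint_efforts": joint torques, N m; "position": TCP position; "tool_rot": TCP orientation; "force": force on the tool from outside, world axes, zero at the start; "moment": the same for the moment, N m; "grip_width": finger opening in m.
Only numpy, scipy, OpenCV 4.12 (cv2) and the standard library are available. Lean on these libraries where they do the work, as an engineer would, in place of code of your own. Each camera call takes 0.05 s, during which the arm holds its last target.

## Working session

There is one attempt and no reset: what is moved stays moved. The work goes in short steps, Python scripts to look and compute and a tool call to move; the robot and the scene stay as the last step left them, time stands still between calls to the robot, and variables do not carry over. Pictures are saved under pics/ and viewed, and the job is handed in when it is done.

Besides the shell and the picture viewer there is one more tool, called after ">>>" by a JSON object that holds its "method" and its "body", one argument or row to a line. arm_command: Moves the arm, as the interface text tells. Its arguments: {"type":"object","properties":{"commands":{"type":"array"},"grip":{"type":"number"},"squeeze":{"type":"number"}},"required":["commands"]}

```bash
ls; mkdir -p pics
python3 - <<'E'
from workcell import sensors, imaging, order, bot
import cv2
s=sensors.observe()
for k in s: print(k,s[k])
for n in ("top","side","wrist"):
    i=imaging.camera_info(n); print(n,i)
    cv2.imwrite(f"pics/{n}0.png",cv2.cvtColor(imaging.grab_frame(n),cv2.COLOR_RGB2BGR))
E
```

```text
pics
clock 0.0
qpos [-1.3502118   0.52204784 -0.03634979  1.59998245  0.02118623  1.02111428
 -0.11282146]
qd [-0.00089098 -0.00101735 -0.00142632 -0.00014195 -0.00263344 -0.00035595
  0.00139554]
joint_efforts [-1.08908305e-03 -9.27113986e+01  1.97943918e+00 -3.69945252e+01
  1.78840093e-02  8.01355432e-03  1.96001167e-05]
position [0.17911508 0.59844405 0.23871355]
tool_rot [-1.51885147  1.56962871 -1.80965568]
force [ 0.50510019 -0.23730213 -0.03748155]
moment [ 0.0257747  -0.01297117  0.03863071]
grip_width 0.08544102846674344
top {'fx': 611.0021828641497, 'fy': 611.0021828641497, 'cx': 317.2712622731596, 'cy': 239.2636678104474, 'origin': array([ 0.41680076, -0.17984529,  1.24498612]), 'attitude': array([-2.98626243, -0.00547518, -1.55413757])}
side {'fx': 533.3491978441352, 'fy': 533.3491978441352, 'cx': 322.1247543651985, 'cy': 240.76000995952882, 'origin': array([ 0.11476177, -1.11821715,  0.50039178]), 'attitude': array([-1.94909513,  0.00905251, -0.48599062])}
wrist {'fx': 431.41003864528125, 'fy': 431.41003864528125, 'cx': 325.3968916713473, 'cy': 237.18446814256612, 'origin': array([0.09854937, 0.62327575, 0.37443315]), 'attitude': array([2.81245636e+00, 8.08772726e-04, 1.28045910e+00])}
```

View pics/top0.png

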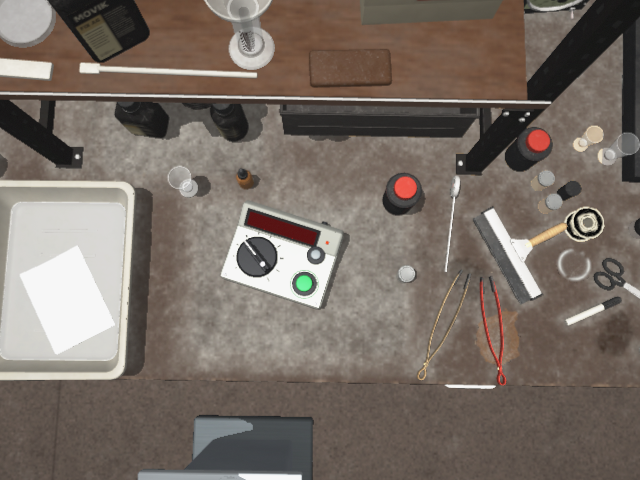

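View pics/side0.png

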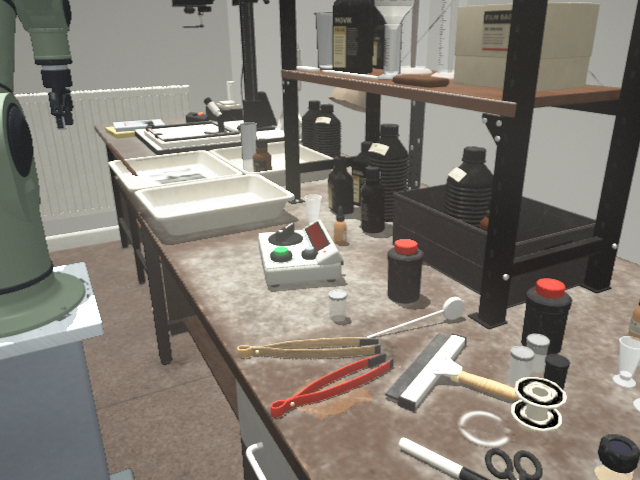

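View pics/wrist0.png

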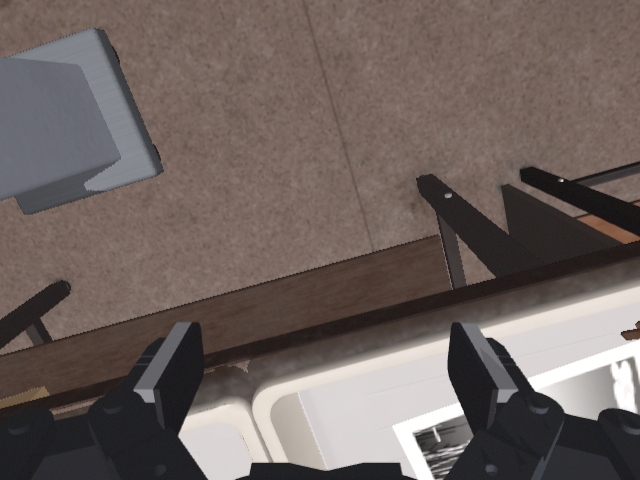

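The top view shows the timer around (285,255): dial near (257,257), green button near (304,284), grey reset near (316,255), and the tank, film can and dropper some way off. I'll zoom in and measure.

```bash
cat > h.py <<'E'
import numpy as np, cv2
from scipy.spatial.transform import Rotation as Rn
from workcell import sensors, imaging, order, bot
def R(a): return Rn.from_euler('xyz',a).as_matrix()
def cast(i,u,v,z):
    d=R(i['attitude'])@np.array([(u-i['cx'])/i['fx'],(v-i['cy'])/i['fy'],1]); o=np.array(i['origin'])
    return o+d*(z-o[2])/d[2]
def proj(i,p):
    c=R(i['attitude']).T@(np.array(p)-i['origin']); return np.array([i['fx']*c[0]/c[2]+i['cx'],i['fy']*c[1]/c[2]+i['cy']])
def blob(im,lo,hi,roi):
    x0,y0,x1,y1=roi; h=cv2.cvtColor(im,cv2.COLOR_BGR2HSV)[y0:y1,x0:x1]
    m=cv2.inRange(h,np.array(lo),np.array(hi)); n,l,st,c=cv2.connectedComponentsWithStats(m)
    k=1+np.argmax(st[1:,4]); return c[k]+[x0,y0],st[k],(l==k)
E
python3 - <<'E'
from h import *
im=cv2.imread('pics/top0.png'); i=imaging.camera_info('top')
print(R(i['attitude']))
c,st,_=blob(im,(45,100,80),(80,255,255),(210,190,360,320)); print('green',c,st,cast(i,*c,.072))
c,st,_=blob(im,(0,0,0),(180,255,70),(230,232,282,282)); print('dial',c,st,cast(i,*c,.058))
c,st,m=blob(im,(0,0,150),(180,60,255),(210,190,360,320)); print('body',c,st)
cv2.imwrite('pics/z1.png',cv2.resize(im[195:315,215:355],None,fx=5,fy=5,interpolation=cv2.INTER_CUBIC))
for n,(u,v,z) in dict(tank=(405,188,.116),can=(407,272,.051),drop=(243,172,.096),grad=(180,178,.09),shelfedge=(300,100,.4)).items(): print(n,cast(i,u,v,z))
E
```

```text
[[ 0.01665774 -0.9878093   0.154775  ]
 [-0.99984626 -0.01730436 -0.00283138]
 [ 0.00547515 -0.15470404 -0.98794569]]
green [303.63963964 282.82882883] [ 86  85  17  17 222] [ 0.51538695 -0.1584288   0.072     ]
dial [258.98769231 256.83384615] [  7   5  40  40 325] [ 0.56596979 -0.06980799  0.058     ]
body [276.1900164  255.24795045] [   0    9  132  109 5489]
tank [ 0.69499105 -0.34781666  0.116     ]
can [ 0.54190079 -0.36047421  0.051     ]
drop [ 0.72604412 -0.03721085  0.096     ]
grad [0.71344964 0.08531775 0.09      ]
shelfedge [ 0.75330223 -0.15379484  0.4       ]
```

View pics/z1.png

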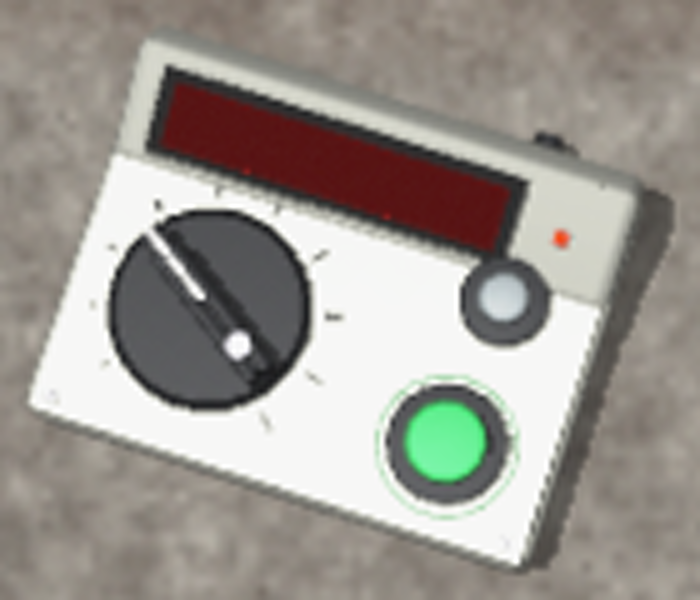

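Run:
```python
from h import *
s=sensors.observe(); T=R(s['tool_rot']); print(T.round(3))
i=imaging.camera_info('wrist'); 
print('cam in tool',T.T@(i['origin']-s['position'])); print(T.T@R(i['attitude']))
i=imaging.camera_info('top'); im=cv2.imread('pics/top0.png')
# marks -> world at z=.05
m=np.array([(105,362),(93,304),(112,246),(158,204),(218,190),(278,208),(320,254),(335,317),(315,377),(266,420)])/5-0.4+[215,195]
W=np.array([cast(i,u,v,.05)[:2] for u,v in m])
c=np.mean([(W[0]+W[6])/2,(W[1]+W[7])/2,(W[2]+W[8])/2,(W[3]+W[9])/2],0); print('centre',c)
a=np.degrees(np.arctan2(W[:,1]-c[1],W[:,0]-c[0])); print(a.round(1)); 
yaw=np.mean(a-(135-30*np.arange(10))); print('yaw',yaw, np.linalg.norm(W-c,axis=1).round(4))
P=[cast(i,*(np.array(p)/5-.4+[215,195]),.079)[:2] for p in [(150,230),(203,297),(238,345)]]
for p in P: d=p-c; print(p,np.hypot(*d),np.degrees(np.arctan2(d[1],d[0]))-yaw)
print('start timer', Rn.from_euler('z',-yaw,degrees=True).as_matrix()[:2,:2]@(np.array([.5154,-.1584])-c)+[-.02,.045])
```

```text
[[-0.     0.287  0.958]
 [-0.001  0.958 -0.287]
 [-1.    -0.001  0.   ]]
cam in tool [-0.13562822  0.00051636 -0.08431842]
[[-1.66035823e-04 -3.23162651e-01  9.46343423e-01]
 [ 9.99999875e-01  3.93071804e-04  3.09678201e-04]
 [-4.72057344e-04  9.46343356e-01  3.23162545e-01]]
centre [ 0.5672735  -0.06550556]
[ 116.9   88.    58.5   28.8   -0.6  -30.7  -60.9  -92.2 -122.1 -152.7]
yaw -16.693155882710613 [0.0468 0.0473 0.0477 0.0479 0.0481 0.048  0.0476 0.0482 0.0483 0.0483]
[ 0.59440222 -0.0430183 ] 0.0352369809048353 56.34881932545802
[ 0.56869408 -0.0643024 ] 0.0018616299054321566 56.95605523408827
[ 0.55036143 -0.07832489] 0.021221525626331568 -126.14476186721487
start timer [-0.04300382 -0.05888003]
```

>>> {"method": "arm_command", "body": {
  "commands": [
    {"dy":-1.5,"dz":2,"twist":0.03},
    {"dy":-3.5,"dz":5,"twist":0.06},
    {"dy":-5.8,"dz":8,"twist":0.09},
    {"dy":-8,"dz":11,"twist":0.12},
    {"dy":-10,"dz":14,"twist":0.15},
    {"dy":-12.2,"dz":17,"twist":0.18},
    {"dy":-14.3,"dz":20,"twist":0.2},
    {"dy":-16.5,"dz":23,"twist":0.22},
    {"dy":-18.6,"dz":26,"twist":0.24},
    {"dy":-20.8,"dz":29,"twist":0.26},
    {"dy":-23,"dz":32,"twist":0.28},
    {"dy":-24.8,"dz":34,"twist":0.29}
  ],
  "grip": 1,
  "squeeze": 20
}}

```text
validation failed for argument at $.co...
```

```bash
cat > rel.py <<'E'
import sys
from h import *
# target x y z, zangle deg -> tool deltas
def rel(t,za=None):
    s=sensors.observe(); T=R(s['tool_rot']); d=T.T@(np.array(t)-s['position'])*100
    z=T[:,2]; a=np.degrees(np.arctan2(z[1],z[0])); tw=0 if za is None else np.radians((a-za+180)%360-180)
    print('clock',round(s['clock'],2),'pos',s['position'].round(4),'zang',a.round(2),'F',s['force'].round(2),'q',s['qpos'].round(2)); print('rel',d.round(2),'twist',round(tw,3))
if __name__=='__main__':
    a=list(map(float,sys.argv[1:])); rel(a[:3],a[3] if len(a)>3 else None)
E
python3 rel.py .584 -.129 .2 -50.3
```

```text
clock 0.15 pos [0.1792 0.5985 0.2389] zang -16.66 F [-0.46 -0.1  -0.25] q [-1.35  0.52 -0.04  1.6   0.02  1.02 -0.11]
rel [  3.94 -58.09  59.64] twist 0.587
```

>>> {"method": "arm_command", "body": {
  "commands": [
    {"dx":0,"dy":-1.5,"dz":2,"twist":0.03},
    {"dx":0,"dy":-3.5,"dz":5,"twist":0.06},
    {"dx":0,"dy":-5.8,"dz":8,"twist":0.09},
    {"dx":0,"dy":-8,"dz":11,"twist":0.12},
    {"dx":0,"dy":-10,"dz":14,"twist":0.15},
    {"dx":0,"dy":-12.2,"dz":17,"twist":0.18},
    {"dx":0,"dy":-14.3,"dz":20,"twist":0.2},
    {"dx":0,"dy":-16.5,"dz":23,"twist":0.22},
    {"dx":0,"dy":-18.6,"dz":26,"twist":0.24},
    {"dx":0,"dy":-20.8,"dz":29,"twist":0.26},
    {"dx":0,"dy":-23,"dz":32,"twist":0.28},
    {"dx":0,"dy":-24.8,"dz":34,"twist":0.29}
  ],
  "grip": 1,
  "squeeze": 20
}}

```text
clock: 1.15
position: [0.4355, 0.2607, 0.2392]
tool_rot: [-0.696, 1.569, -1.28]
force: [0.4, -0.8, 0.1]
grip_width: -0.0001
```

```bash
python3 rel.py .584 -.129 .2 -50.3
```

```text
clock 1.15 pos [0.4355 0.2607 0.2392] zang -33.46 F [ 0.42 -0.81  0.09] q [-0.76  0.34  0.13  1.91 -0.05  0.9   0.39]
rel [  3.97 -24.32  33.87] twist 0.294
```

>>> {"method": "arm_command", "body": {
  "commands": [
    {"dx":0.3,"dy":-2.2,"dz":3,"twist":0.03},
    {"dx":0.6,"dy":-4.4,"dz":6,"twist":0.06},
    {"dx":1,"dy":-6.6,"dz":9,"twist":0.09},
    {"dx":1.4,"dy":-8.8,"dz":12,"twist":0.12},
    {"dx":1.8,"dy":-11,"dz":15,"twist":0.15},
    {"dx":2.2,"dy":-13.2,"dz":18,"twist":0.18},
    {"dx":2.6,"dy":-15.4,"dz":21,"twist":0.2},
    {"dx":3,"dy":-17.6,"dz":24,"twist":0.22},
    {"dx":3.4,"dy":-19.8,"dz":27,"twist":0.24},
    {"dx":3.7,"dy":-22,"dz":30,"twist":0.26},
    {"dx":3.9,"dy":-23.5,"dz":32.5,"twist":0.28},
    {"dx":4,"dy":-24.3,"dz":33.9,"twist":0.29}
  ]
}}

```text
clock: 2.15
position: [0.5847, -0.133, 0.1992]
tool_rot: [-0.726, 1.568, -1.605]
force: [0.3, 0.6, 0.0]
grip_width: 0.0001
```

```bash
python3 rel.py .584 -.129 .2 -50.3
python3 - <<'E'
from h import *
import pickle
i=imaging.camera_info('wrist'); f=cv2.cvtColor(imaging.grab_frame('wrist'),cv2.COLOR_RGB2BGR)
pickle.dump(i,open('w1.pkl','wb')); cv2.imwrite('pics/w1.png',f)
E
```

```text
clock 2.15 pos [ 0.5847 -0.133   0.1992] zang -50.32 F [0.28 0.6  0.  ] q [-0.07  0.54  0.28  1.72 -0.18  0.9   0.98]
rel [-0.08  0.2  -0.35] twist -0.0
```

View pics/w1.png

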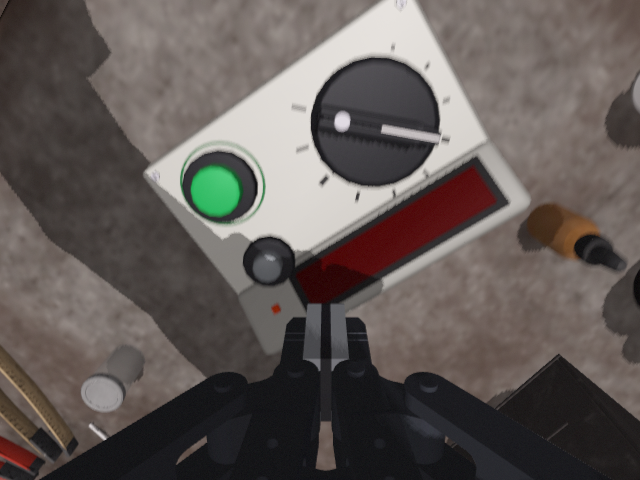

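The wrist view shows the dial at (375,120). Its white line runs (382,128)–(440,139) and points at the mark at (445,139), and the tail dot is at (342,121). Now the exact fit.

Run:
```python
from h import *
import pickle
i=pickle.load(open('w1.pkl','rb')); im=cv2.imread('pics/w1.png')
m=[(393,47),(428,65),(446,100),(445,139),(427,175),(395,193),(357,196),(323,181),(302,149),(299,107)]
W=np.array([cast(i,u,v,.05)[:2] for u,v in m])
(cx,cy),r=cv2.minEnclosingCircle(W.astype(np.float32)*1000); 
c=np.mean([(W[k]+W[k+6])/2 for k in range(4)],0); print('centre',c,cx,cy,r)
a=np.degrees(np.unwrap(np.arctan2(W[:,1]-c[1],W[:,0]-c[0]))); yaw=np.mean(a-(135-30*np.arange(10))); print(a.round(1),'yaw',yaw,np.linalg.norm(W-c,axis=1).round(4))
for p in [(382,128),(411,133.5),(440,139),(342,121)]:
    q=cast(i,*p,.079)[:2]; d=q-c; print(q,np.hypot(*d),np.degrees(np.arctan2(d[1],d[0])))
g,st,_=blob(im,(45,100,80),(80,255,255),(170,140,260,230)); s=cast(i,*g,.072); print('start',s,st,'timer',Rn.from_euler('z',-yaw,degrees=True).as_matrix()[:2,:2]@(s[:2]-c)+[-.02,.045])
h=cv2.inRange(cv2.cvtColor(im,cv2.COLOR_BGR2HSV),(0,0,0),(180,255,90))[45:195,300:450]
n,l,stt,cc=cv2.connectedComponentsWithStats(h); k=1+np.argmax(stt[1:,4]); print(stt[k]+[300,45,0,0,0])
```

```text
centre [ 0.56774241 -0.06516687] 568.1692504882812 -65.76374816894531 48.66387939453125
[ 117.    87.5   58.2   28.9   -1.6  -30.2  -61.5  -91.8 -121.8 -153.3] yaw -16.863770379807736 [0.0469 0.0481 0.0477 0.0476 0.0491 0.0475 0.0476 0.0486 0.0484 0.0485]
[ 0.56907462 -0.06351502] 0.0021221222945897486 51.11413333911859
[ 0.58406117 -0.05509261] 0.019177924129181068 31.68878245393951
[ 0.59916532 -0.04660412] 0.03649623571920127 30.572019602529128
[ 0.54880488 -0.07527279] 0.02146531341586241 -151.91361089553382
start [ 0.51582044 -0.15723768  0.072     ] [  20   24   52   54 2158] timer [-0.04297971 -0.05817392]
[  311    58   129   128 12053]
```

Run:
```python
import cv2
im=cv2.imread('pics/w1.png'); cv2.imwrite('pics/w1z.png',cv2.resize(im[30:230,170:470],None,fx=2.6,fy=2.6,interpolation=cv2.INTER_CUBIC))
```

```text
(no output)
```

View pics/w1z.png

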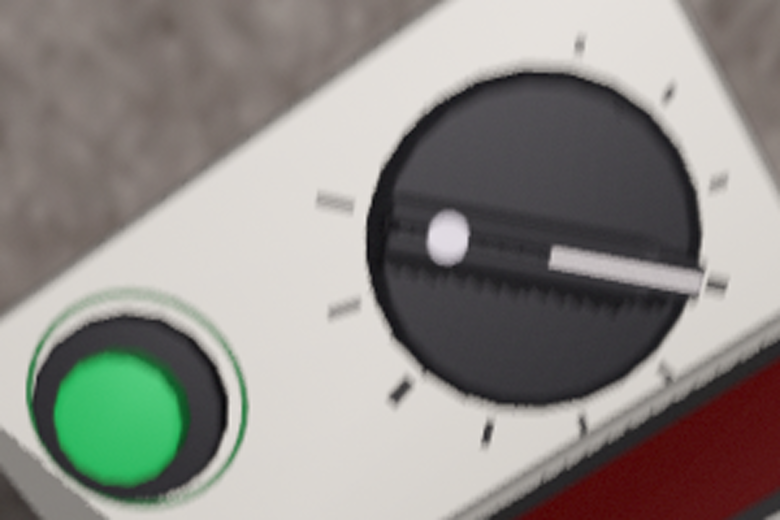

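Run:
```python
from h import *
f=cv2.cvtColor(imaging.grab_frame('top'),cv2.COLOR_RGB2BGR); cv2.imwrite('pics/top1.png',f)
a=cv2.imread('pics/top0.png')
z=[cv2.resize(x[225:290,225:290],None,fx=6,fy=6,interpolation=cv2.INTER_CUBIC) for x in (a,f)]
cv2.imwrite('pics/cmp.png',np.hstack(z))
```

```text
(no output)
```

View pics/cmp.png

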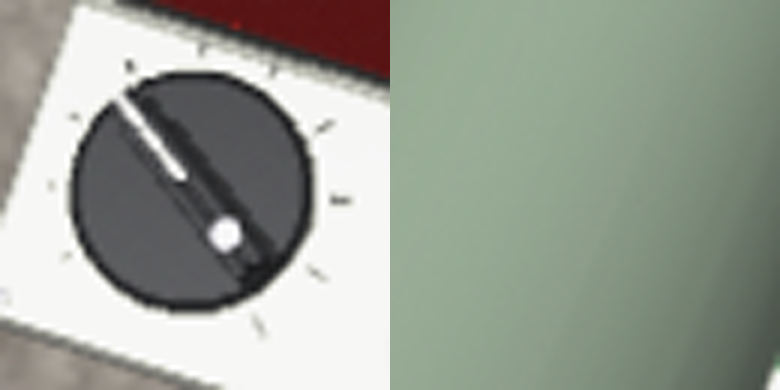

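```bash
python3 -c "
from h import *
print(bot.tip_extent,[x for x in dir(bot) if x[0]!='_'])"; python3 rel.py .5574 -.1021 .12 -61.5
```

```text
0.008 ['IKError', 'tip_extent']
clock 2.25 pos [ 0.5846 -0.1322  0.1991] zang -50.31 F [-1.31  0.72  0.5 ] q [-0.07  0.54  0.28  1.72 -0.18  0.9   0.98]
rel [ 7.9  -0.15 -4.07] twist 0.195
```

>>> {"method": "arm_command", "body": {
  "commands": [
    {"dx":1.5,"dy":0,"dz":-0.8,"twist":0.05},
    {"dx":3.5,"dy":0,"dz":-1.8,"twist":0.1},
    {"dx":5.5,"dy":-0.1,"dz":-2.8,"twist":0.15},
    {"dx":7,"dy":-0.1,"dz":-3.6,"twist":0.19},
    {"dx":7.9,"dy":-0.1,"dz":-4.1,"twist":0.195},
    {"dx":7.9,"dy":-0.1,"dz":-4.1,"twist":0.195}
  ]
}}

```text
clock: 2.75
position: [0.5563, -0.0999, 0.1185]
tool_rot: [-1.526, 1.567, -2.597]
force: [0.4, 0.1, -0.6]
grip_width: -0.0
```

```bash
python3 rel.py .5574 -.1021 .074 -61.5
python3 - <<'E'
from h import *
import pickle
i=imaging.camera_info('wrist'); f=cv2.cvtColor(imaging.grab_frame('wrist'),cv2.COLOR_RGB2BGR)
pickle.dump(i,open('w2.pkl','wb')); cv2.imwrite('pics/w2.png',f)
E
```

```text
clock 2.75 pos [ 0.5563 -0.0999  0.1185] zang -61.34 F [ 0.42  0.09 -0.63] q [-0.14  0.61  0.29  1.87 -0.26  0.7   0.81]
rel [4.45 0.01 0.24] twist 0.003
```

View pics/w2.png

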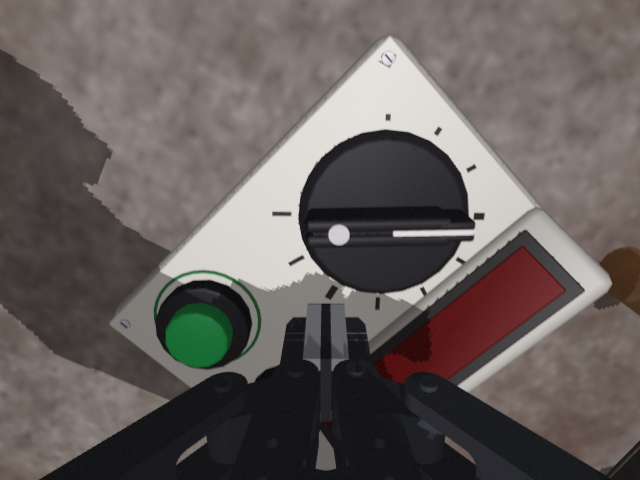

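>>> {"method": "arm_command", "body": {
  "commands": [
    {"dx":0.8,"dy":0,"dz":0.3,"twist":0},
    {"dx":2,"dy":0,"dz":0.3,"twist":0},
    {"dx":3.2,"dy":0,"dz":0.3,"twist":0},
    {"dx":4,"dy":0,"dz":0.3,"twist":0},
    {"dx":4.4,"dy":0,"dz":0.3,"twist":0},
    {"dx":4.4,"dy":0,"dz":0.3,"twist":0}
  ]
}}

```text
clock: 3.3
position: [0.5581, -0.1036, 0.0745]
tool_rot: [-1.45, 1.567, -2.52]
force: [0.8, -0.1, 0.2]
grip_width: -0.0002
```

```bash
cat > look.py <<'E'
import sys
from h import *
import pickle
n=sys.argv[1]
i=imaging.camera_info('wrist'); f=cv2.cvtColor(imaging.grab_frame('wrist'),cv2.COLOR_RGB2BGR)
pickle.dump(i,open(n+'.pkl','wb')); cv2.imwrite(f'pics/{n}.png',f)
E
cat > track.py <<'E'
from h import *
c=np.array([.568,-.065]); s=sensors.observe(); T=R(s['tool_rot']); z=T[:,2]
za=np.degrees(np.arctan2(z[1],z[0])); b=za+90; d=s['position'][:2]-c
u=lambda a:np.array([np.cos(np.radians(a)),np.sin(np.radians(a))])
print('clock %.2f z %.4f'%(s['clock'],s['position'][2]),'tool-flush beta %.1f'%b,'radial %.4f'%(d@u(b+180)),'offset from bar line %.4f'%(d@u(b-90)),'F',s['force'].round(2),'Fpush %.2f'%(s['force'][:2]@u(b-90)))
E
python3 track.py; python3 look.py w3
```

```text
clock 3.30 z 0.0745 tool-flush beta 28.7 radial 0.0272 offset from bar line 0.0291 F [ 0.83 -0.07  0.19] Fpush 0.46
```

View pics/w3.png

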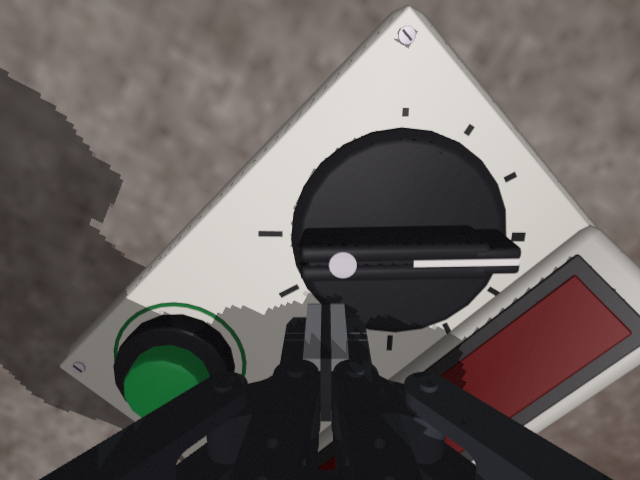

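>>> {"method": "arm_command", "body": {
  "commands": [
    {"dx":0,"dy":0,"dz":-0.2,"twist":0},
    {"dx":0,"dy":0,"dz":-0.45,"twist":0},
    {"dx":0,"dy":0,"dz":-0.7,"twist":0},
    {"dx":0,"dy":0,"dz":-0.9,"twist":0},
    {"dx":0,"dy":0,"dz":-1.05,"twist":0},
    {"dx":0,"dy":0,"dz":-1.1,"twist":0},
    {"dx":0,"dy":0,"dz":-1.1,"twist":0}
  ]
}}

```text
clock: 3.93
position: [0.5532, -0.0939, 0.0754]
tool_rot: [-1.231, 1.568, -2.302]
force: [0.3, -0.3, 1.1]
grip_width: -0.0003
```

```bash
python3 track.py; python3 look.py w4
```

```text
clock 3.93 z 0.0754 tool-flush beta 28.7 radial 0.0268 offset from bar line 0.0182 F [ 0.32 -0.28  1.05] Fpush 0.40
```

View pics/w4.png

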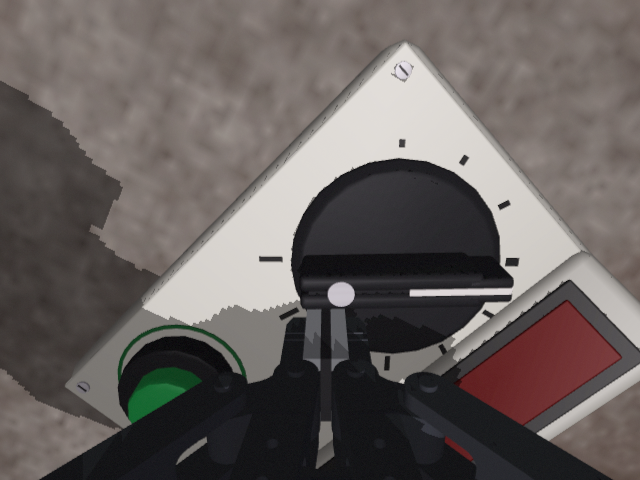

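```bash
cat > tab.py <<'E'
from h import *
# axis relative to TCP in tool y,z from the present pose; print shifts for turns
c=np.array([.568,-.065,0]); s=sensors.observe(); T=R(s['tool_rot']); p=(T.T@(s['position']-c))[1:]
for a in range(2,46,2):
    k=np.radians(a); q=np.array([[np.cos(k),-np.sin(k)],[np.sin(k),np.cos(k)]])@p-p
    print(a,(q*100).round(2),round(k,3))
E
python3 tab.py
```

```text
2 [-0.06 -0.1 ] 0.035
4 [-0.12 -0.19] 0.07
6 [-0.18 -0.29] 0.105
8 [-0.23 -0.4 ] 0.14
10 [-0.28 -0.5 ] 0.175
12 [-0.32 -0.6 ] 0.209
14 [-0.36 -0.71] 0.244
16 [-0.4  -0.82] 0.279
18 [-0.44 -0.93] 0.314
20 [-0.47 -1.04] 0.349
22 [-0.49 -1.15] 0.384
24 [-0.51 -1.26] 0.419
26 [-0.53 -1.38] 0.454
28 [-0.55 -1.49] 0.489
30 [-0.56 -1.6 ] 0.524
32 [-0.56 -1.72] 0.559
34 [-0.57 -1.83] 0.593
36 [-0.56 -1.95] 0.628
38 [-0.56 -2.06] 0.663
40 [-0.55 -2.17] 0.698
42 [-0.53 -2.29] 0.733
44 [-0.52 -2.4 ] 0.768
```

>>> {"method": "arm_command", "body": {
  "commands": [
    {"dx":0,"dy":-0.06,"dz":-0.1,"twist":0.035},
    {"dx":0,"dy":-0.12,"dz":-0.19,"twist":0.07},
    {"dx":0,"dy":-0.18,"dz":-0.29,"twist":0.105},
    {"dx":0,"dy":-0.23,"dz":-0.4,"twist":0.14},
    {"dx":0,"dy":-0.28,"dz":-0.5,"twist":0.175},
    {"dx":0,"dy":-0.32,"dz":-0.6,"twist":0.209},
    {"dx":0,"dy":-0.36,"dz":-0.71,"twist":0.244},
    {"dx":0,"dy":-0.4,"dz":-0.82,"twist":0.279},
    {"dx":0,"dy":-0.44,"dz":-0.93,"twist":0.314},
    {"dx":0,"dy":-0.47,"dz":-1.04,"twist":0.349},
    {"dx":0,"dy":-0.47,"dz":-1.04,"twist":0.349}
  ]
}}

```text
clock: 4.9
position: [0.544, -0.0872, 0.0753]
tool_rot: [-0.862, 1.567, -2.284]
force: [-0.6, 0.2, -0.3]
grip_width: -0.0001
```

```bash
python3 track.py; python3 look.py w5; python3 tab.py
```

```text
clock 4.90 z 0.0753 tool-flush beta 8.6 radial 0.0270 offset from bar line 0.0184 F [-0.58  0.23 -0.29] Fpush -0.32
2 [-0.06 -0.1 ] 0.035
4 [-0.12 -0.19] 0.07
6 [-0.18 -0.29] 0.105
8 [-0.23 -0.4 ] 0.14
10 [-0.28 -0.5 ] 0.175
12 [-0.32 -0.6 ] 0.209
14 [-0.36 -0.71] 0.244
16 [-0.4  -0.82] 0.279
18 [-0.44 -0.93] 0.314
20 [-0.47 -1.04] 0.349
22 [-0.49 -1.15] 0.384
24 [-0.51 -1.26] 0.419
26 [-0.53 -1.38] 0.454
28 [-0.55 -1.49] 0.489
30 [-0.56 -1.6 ] 0.524
32 [-0.56 -1.72] 0.559
34 [-0.56 -1.83] 0.593
36 [-0.56 -1.95] 0.628
38 [-0.56 -2.06] 0.663
40 [-0.55 -2.17] 0.698
42 [-0.53 -2.29] 0.733
44 [-0.52 -2.4 ] 0.768
```

View pics/w5.png

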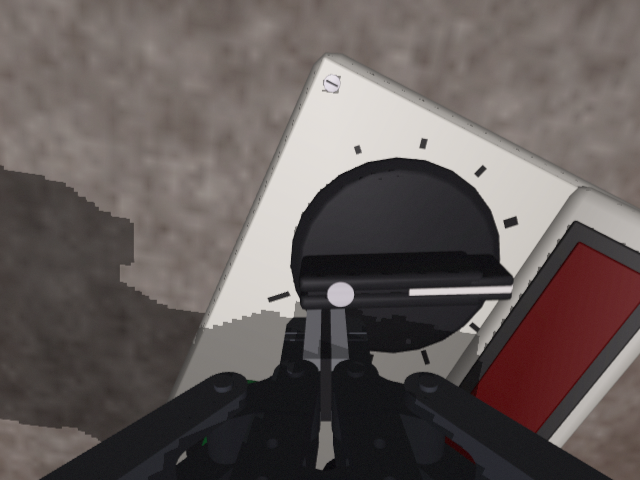

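```bash
cat > ang.py <<'E'
import sys,pickle
from h import *
n=sys.argv[1]; i=pickle.load(open(n+'.pkl','rb')); im=cv2.imread(f'pics/{n}.png')
g=cv2.inRange(im,(150,150,150),(255,255,255))
# white line on bar: long thin bright component
k,l,st,c=cv2.connectedComponentsWithStats(g)
for j in range(1,k):
    ys,xs=np.where(l==j)
    if 150<st[j,4]<3000:
        (x,y),(w,h),_=cv2.minAreaRect(np.stack([xs,ys],1).astype(np.float32))
        if max(w,h)>45 and min(w,h)<14:
            b=cv2.boxPoints(((x,y),(w,h),_)); 
            L=sorted([(np.linalg.norm(b[a]-b[(a+1)%4]),a) for a in range(4)])
            e=[(b[a]+b[(a+1)%4])/2 for _,a in L[:2]]; e.sort(key=lambda p:p[0])
            P=[cast(i,*p,.079)[:2] for p in e]; d=P[1]-P[0]
            print('line',e,P,'len',np.hypot(*d),'beta',np.degrees(np.arctan2(d[1],d[0])),'q deg',135-16.9-np.degrees(np.arctan2(d[1],d[0])))
E
for n in w1 w2 w3 w4 w5; do echo $n; python3 ang.py $n; done
```

```text
w1
w2
line [array([178.0759 , 277.29227], dtype=float32), array([231.14883, 279.6511 ], dtype=float32)] [array([ 0.49588766, -0.12649198]), array([ 0.51702909, -0.11617415])] len 0.023524834950804614 beta 26.01414800060231 q deg 92.08585199939768
w3
line [array([152.5566 , 306.96954], dtype=float32), array([213.34267, 318.13434], dtype=float32)] [array([ 0.49936469, -0.11934775]), array([ 0.51928512, -0.11329204])] len 0.020820548085987135 beta 16.90901293675401 q deg 101.19098706324598
line [array([527.84595, 430.2011 ], dtype=float32), array([642.6698 , 352.41724], dtype=float32)] [array([ 0.64315074, -0.09980805]), array([ 0.65751998, -0.0527983 ])] len 0.04915681373672016 beta 73.00343365773894 q deg 45.096566342261056
w4
line [array([540.15375, 437.73074], dtype=float32), array([642.6153 , 369.42307], dtype=float32)] [array([ 0.64540789, -0.09108403]), array([ 0.65842734, -0.04857084])] len 0.04446209808102669 beta 72.97305801727835 q deg 45.12694198272165
w5
line [array([408.9427 , 292.52823], dtype=float32), array([512.13666, 288.50766], dtype=float32)] [array([ 0.56852805, -0.06375486]), array([ 0.60249942, -0.0570565 ])] len 0.03462545477096184 beta 11.154302384777532 q deg 106.94569761522246
line [array([464.17316, 334.72604], dtype=float32), array([495.4897 , 299.65152], dtype=float32)] [array([ 0.59107655, -0.07684358]), array([ 0.59812385, -0.06194555])] len 0.016480769607377183 beta 64.68418966426356 q deg 53.41581033573644
```

>>> {"method": "arm_command", "body": {
  "commands": [
    {"dx":0,"dy":-0.03,"dz":-0.05,"twist":0.017},
    {"dx":0,"dy":-0.06,"dz":-0.1,"twist":0.035},
    {"dx":0,"dy":-0.09,"dz":-0.15,"twist":0.052},
    {"dx":0,"dy":-0.12,"dz":-0.19,"twist":0.07},
    {"dx":0,"dy":-0.12,"dz":-0.19,"twist":0.07}
  ]
}}

```text
clock: 5.37
position: [0.5426, -0.0853, 0.0753]
tool_rot: [-0.845, 1.567, -2.336]
force: [0.1, -0.1, 0.6]
grip_width: 0.0002
```

```bash
python3 track.py; python3 look.py w6; python3 ang.py w6; python3 tab.py
```

```text
clock 5.37 z 0.0753 tool-flush beta 4.6 radial 0.0270 offset from bar line 0.0182 F [ 0.07 -0.05  0.59] Fpush 0.06
2 [-0.06 -0.1 ] 0.035
4 [-0.12 -0.19] 0.07
6 [-0.18 -0.29] 0.105
8 [-0.23 -0.4 ] 0.14
10 [-0.28 -0.5 ] 0.175
12 [-0.32 -0.6 ] 0.209
14 [-0.36 -0.71] 0.244
16 [-0.4  -0.82] 0.279
18 [-0.43 -0.93] 0.314
20 [-0.46 -1.04] 0.349
22 [-0.49 -1.15] 0.384
24 [-0.51 -1.26] 0.419
26 [-0.53 -1.38] 0.454
28 [-0.54 -1.49] 0.489
30 [-0.55 -1.6 ] 0.524
32 [-0.56 -1.72] 0.559
34 [-0.56 -1.83] 0.593
36 [-0.56 -1.95] 0.628
38 [-0.55 -2.06] 0.663
40 [-0.55 -2.18] 0.698
42 [-0.53 -2.29] 0.733
44 [-0.51 -2.4 ] 0.768
```

View pics/w6.png

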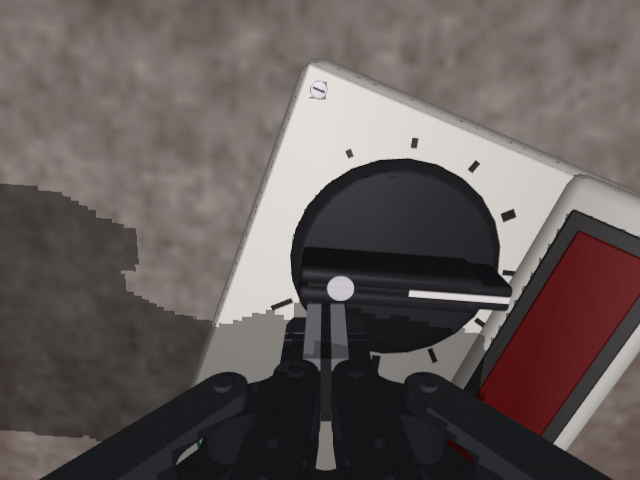

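```bash
sed -i 's/(150,150,150)/(165,165,165)/; s/^k,l,st,c=/g[:225]=0;g[345:]=0;g[:,:385]=0;g[:,520:]=0\nk,l,st,c=/; s/>45 and/>35 and/;s/150<st/80<st/' ang.py; for n in w3 w4 w5 w6; do echo $n; python3 ang.py $n; done
```

```text
w3
line [array([413.9576 , 263.57968], dtype=float32), array([519.0481, 261.736 ], dtype=float32)] [array([ 0.56878377, -0.06299565]), array([ 0.59852343, -0.045915  ])] len 0.03429571075433155 beta 29.870436871709536 q deg 88.22956312829047
line [array([490.07434, 316.09668], dtype=float32), array([519.8922 , 293.15985], dtype=float32)] [array([ 0.60202313, -0.06686603]), array([ 0.60566971, -0.05495591])] len 0.012455861904954405 beta 72.97670476684223 q deg 45.12329523315776
w4
line [array([475.65997, 344.88   ], dtype=float32), array([520.14   , 311.52002], dtype=float32)] [array([ 0.59991695, -0.06910943]), array([ 0.60560481, -0.0508828 ])] len 0.019093502454582946 beta 72.66877990118053 q deg 45.431220098819466
w5
line [array([409.90057, 292.4647 ], dtype=float32), array([512.1355 , 288.45547], dtype=float32)] [array([ 0.56884264, -0.06368282]), array([ 0.60249345, -0.05703783])] len 0.03430062844252082 beta 11.170431153160589 q deg 106.9295688468394
line [array([464.43784, 334.9448 ], dtype=float32), array([495.66544, 299.81375], dtype=float32)] [array([ 0.5911902 , -0.07691503]), array([ 0.59819968, -0.06199601])] len 0.016483630690022785 beta 64.8341907710375 q deg 53.265809228962496
w6
line [array([408.9182 , 293.10507], dtype=float32), array([509.80908, 300.57846], dtype=float32)] [array([ 0.56857576, -0.06382614]), array([ 0.60311083, -0.06379314])] len 0.03453508723756659 beta 0.05475502308383608 q deg 118.04524497691615
```

>>> {"method": "arm_command", "body": {
  "commands": [
    {"dx":0,"dy":-0.09,"dz":-0.14,"twist":0.052},
    {"dx":0,"dy":-0.18,"dz":-0.29,"twist":0.105},
    {"dx":0,"dy":-0.25,"dz":-0.45,"twist":0.157},
    {"dx":0,"dy":-0.32,"dz":-0.6,"twist":0.209},
    {"dx":0,"dy":-0.38,"dz":-0.76,"twist":0.262},
    {"dx":0,"dy":-0.43,"dz":-0.93,"twist":0.314},
    {"dx":0,"dy":-0.46,"dz":-1.04,"twist":0.349},
    {"dx":0,"dy":-0.49,"dz":-1.15,"twist":0.384},
    {"dx":0,"dy":-0.51,"dz":-1.26,"twist":0.419},
    {"dx":0,"dy":-0.53,"dz":-1.38,"twist":0.454},
    {"dx":0,"dy":-0.54,"dz":-1.49,"twist":0.489},
    {"dx":0,"dy":-0.55,"dz":-1.6,"twist":0.524}
  ]
}}

```text
clock: 6.42
position: [0.5358, -0.0698, 0.0753]
tool_rot: [-0.293, 1.567, -2.308]
force: [0.2, 0.0, -0.5]
grip_width: -0.0004
```

```bash
python3 track.py; python3 look.py w7; python3 ang.py w7; python3 tab.py|head -20
```

```text
clock 6.42 z 0.0753 tool-flush beta -25.4 radial 0.0270 offset from bar line 0.0181 F [ 0.23  0.04 -0.51] Fpush -0.13
2 [-0.06 -0.1 ] 0.035
4 [-0.12 -0.19] 0.07
6 [-0.18 -0.29] 0.105
8 [-0.23 -0.4 ] 0.14
10 [-0.27 -0.5 ] 0.175
12 [-0.32 -0.61] 0.209
14 [-0.36 -0.71] 0.244
16 [-0.4  -0.82] 0.279
18 [-0.43 -0.93] 0.314
20 [-0.46 -1.04] 0.349
22 [-0.48 -1.15] 0.384
24 [-0.5  -1.26] 0.419
26 [-0.52 -1.38] 0.454
28 [-0.54 -1.49] 0.489
30 [-0.54 -1.6 ] 0.524
32 [-0.55 -1.72] 0.559
34 [-0.55 -1.83] 0.593
36 [-0.55 -1.95] 0.628
38 [-0.54 -2.06] 0.663
40 [-0.53 -2.17] 0.698
```

View pics/w7.png

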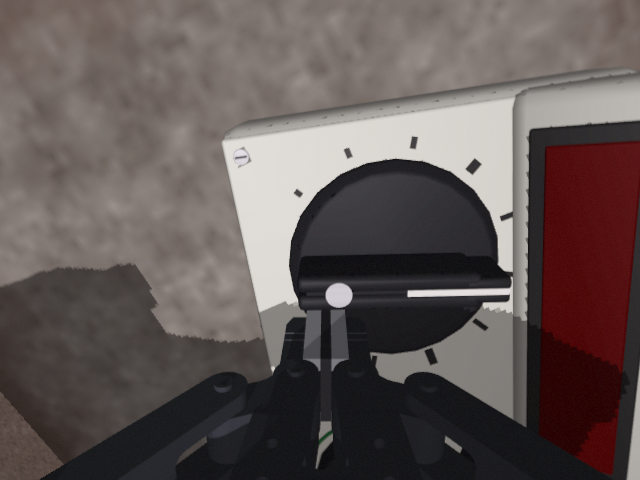

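```bash
sed -i 's/^g=cv2.*/G=cv2.cvtColor(im,cv2.COLOR_BGR2GRAY);roi=G[225:345,385:520];g=cv2.inRange(im,(165,165,165),(255,255,255))/' ang.py; python3 look.py w8
python3 - <<'E'
from h import *
import pickle
for n in ['w6','w7','w8']:
    im=cv2.imread(f'pics/{n}.png'); i=pickle.load(open(n+'.pkl','rb'))
    sub=im[284:304,407:500]; g=cv2.cvtColor(sub,cv2.COLOR_BGR2GRAY); 
    pts=[]
    for x in range(10,90,5):
        w=np.clip(g[:,x].astype(float)-120,0,None); pts.append((x+407,284+(w*np.arange(20)).sum()/w.sum()))
    P=np.array([cast(i,*p,.079)[:2] for p in pts]); vx,vy,_,_=cv2.fitLine(P.astype(np.float32),cv2.DIST_HUBER,0,.01,.01).ravel()
    print(n,np.round([pts[0],pts[-1]],1),np.degrees(np.arctan2(*( (vy,vx) if vx>0 else (-vy,-vx)))))
E
python3 track.py
```

```text
w6 [[417.  293.6]
 [492.  299.3]] -0.03336486
w7 [[417.  293.2]
 [492.  293.4]] -23.994204
w8 [[417.  294. ]
 [492.  293.9]] -25.373898
clock 6.52 z 0.0752 tool-flush beta -25.4 radial 0.0271 offset from bar line 0.0180 F [-0.53  0.55  0.35] Fpush -0.27
```

>>> {"method": "arm_command", "body": {
  "commands": [
    {"dx":0,"dy":0,"dz":0,"twist":0},
    {"dx":0,"dy":0,"dz":0,"twist":0},
    {"dx":0,"dy":0,"dz":0,"twist":0}
  ]
}}

```text
clock: 6.77
position: [0.5358, -0.0697, 0.0753]
tool_rot: [-0.309, 1.567, -2.321]
force: [0.6, -0.4, 0.1]
grip_width: 0.0
```

```bash
cat > ang2.py <<'E'
from h import *
import pickle,sys
for n in sys.argv[1:]:
    im=cv2.imread(f'pics/{n}.png'); i=pickle.load(open(n+'.pkl','rb'))
    sub=im[282:310,407:500]; g=cv2.cvtColor(sub,cv2.COLOR_BGR2GRAY); 
    pts=[]
    for x in range(10,90,5):
        w=np.clip(g[:,x].astype(float)-130,0,None); pts.append((x+407,282+(w*np.arange(28)).sum()/w.sum()))
    P=np.array([cast(i,*p,.079)[:2] for p in pts]); vx,vy,_,_=cv2.fitLine(P.astype(np.float32),cv2.DIST_HUBER,0,.01,.01).ravel()
    print(n,np.round([pts[0],pts[-1]],1),np.degrees(np.arctan2(vy,vx)))
E
python3 look.py w9; python3 ang2.py w6 w7 w8 w9; python3 track.py
```

```text
w6 [[417.  293.6]
 [492.  299.3]] -0.070558295
w7 [[417.  293.2]
 [492.  299. ]] -24.11609
w8 [[417.  294. ]
 [492.  299.2]] -25.333666
w9 [[417.  294.9]
 [492.  300.4]] -29.88428
clock 6.82 z 0.0753 tool-flush beta -25.3 radial 0.0270 offset from bar line 0.0180 F [ 0.91 -0.78 -1.01] Fpush 0.32
```

View pics/w9.png

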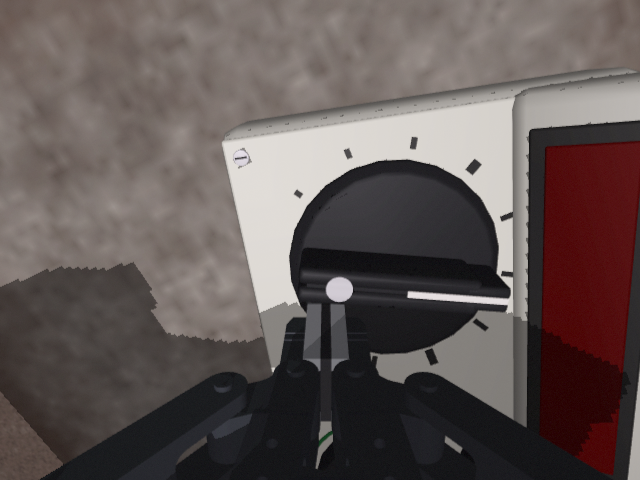

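Two clicks are done: the bar has settled at β ≈ -30°, from +29.9° at the start. Now the third click.

>>> {"method": "arm_command", "body": {
  "commands": [
    {"dx":0,"dy":-0.09,"dz":-0.14,"twist":0.052},
    {"dx":0,"dy":-0.18,"dz":-0.29,"twist":0.105},
    {"dx":0,"dy":-0.25,"dz":-0.45,"twist":0.157},
    {"dx":0,"dy":-0.32,"dz":-0.6,"twist":0.209},
    {"dx":0,"dy":-0.38,"dz":-0.76,"twist":0.262},
    {"dx":0,"dy":-0.43,"dz":-0.93,"twist":0.314},
    {"dx":0,"dy":-0.46,"dz":-1.04,"twist":0.349},
    {"dx":0,"dy":-0.49,"dz":-1.15,"twist":0.384},
    {"dx":0,"dy":-0.51,"dz":-1.26,"twist":0.419},
    {"dx":0,"dy":-0.53,"dz":-1.38,"twist":0.454},
    {"dx":0,"dy":-0.54,"dz":-1.49,"twist":0.489},
    {"dx":0,"dy":-0.54,"dz":-1.6,"twist":0.524}
  ]
}}

```text
clock: 7.82
position: [0.5378, -0.0529, 0.0752]
tool_rot: [0.215, 1.567, -2.323]
force: [-0.2, 0.4, 0.2]
grip_width: -0.0004
```

>>> {"method": "arm_command", "body": {
  "commands": [
    {"dx":0,"dy":0,"dz":0,"twist":0},
    {"dx":0,"dy":0,"dz":0,"twist":0},
    {"dx":0,"dy":0,"dz":0,"twist":0},
    {"dx":0,"dy":0,"dz":0,"twist":0},
    {"dx":0,"dy":0,"dz":0,"twist":0}
  ]
}}

```text
clock: 8.23
position: [0.5378, -0.053, 0.0753]
tool_rot: [0.214, 1.568, -2.323]
force: [0.4, 0.0, 0.0]
grip_width: 0.0
```

```bash
python3 look.py w10; python3 ang2.py w10; python3 track.py
```

```text
w10 [[417.  295.8]
 [492.  301.2]] -60.120872
clock 8.28 z 0.0753 tool-flush beta -55.4 radial 0.0270 offset from bar line 0.0180 F [ 0.09 -0.07  0.72] Fpush -0.03
```

View pics/w10.png

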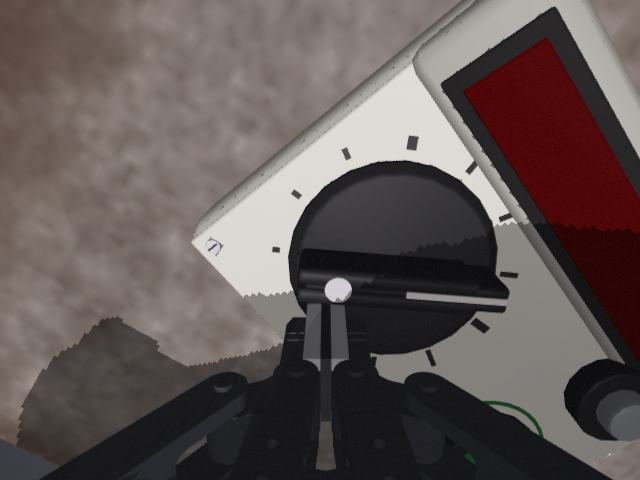

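>>> {"method": "arm_command", "body": {
  "commands": [
    {"dx":0,"dy":0,"dz":0.3,"twist":0},
    {"dx":0,"dy":0,"dz":0.8,"twist":0},
    {"dx":-0.5,"dy":0,"dz":1.2,"twist":0},
    {"dx":-2,"dy":0,"dz":1.3,"twist":0},
    {"dx":-4,"dy":0,"dz":1.3,"twist":0},
    {"dx":-5.5,"dy":0,"dz":1.3,"twist":0},
    {"dx":-5.5,"dy":0,"dz":1.3,"twist":0}
  ]
}}

```text
clock: 8.87
position: [0.5279, -0.0609, 0.133]
tool_rot: [1.344, 1.568, -1.194]
force: [1.1, -0.1, 0.1]
grip_width: 0.0001
```

```bash
python3 rel.py .5158 -.1572 .13 -145.4; python3 look.py w11
```

```text
clock 8.87 pos [ 0.5279 -0.0609  0.133 ] zang -145.44 F [ 1.09 -0.13  0.1 ] q [-0.52  0.66  0.75  1.97 -0.64  0.77 -0.36]
rel [0.32 7.24 6.46] twist -0.001
```

View pics/w11.png

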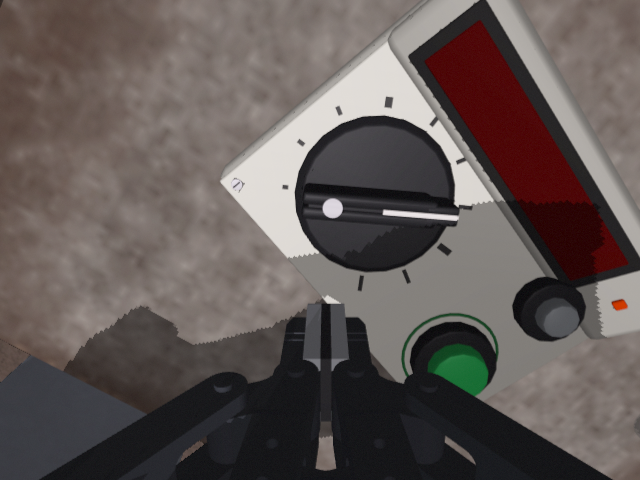

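The pointer tip (458,217) now sits at the seventh mark (465,207), three on from the fourth. The green button is near (458,370). I'll check that the timer hasn't shifted, then move over the button.

Run:
```python
from h import *
import pickle
i=pickle.load(open('w11.pkl','rb'))
print(cast(i,458,371,.072), proj(i,[.5158,-.1572,.072]))
m=[(285,187),(300,142),(338,110),(388,101),(433,122),(460,160),(465,207),(443,249),(406,276),(361,283)]
W=np.array([cast(i,u,v,.05)[:2] for u,v in m]);c=np.mean([(W[k]+W[k+6])/2 for k in range(4)],0)
a=np.degrees(np.unwrap(np.arctan2(W[:,1]-c[1],W[:,0]-c[0]))); print(c,np.mean(a-(135-30*np.arange(10))))
```

```text
[ 0.51831238 -0.15333901  0.072     ] [460.44339843 377.62660322]
[ 0.56663219 -0.06412656] -16.66763895785691
```

>>> {"method": "arm_command", "body": {
  "commands": [
    {"dx":0,"dy":1.2,"dz":1,"twist":0},
    {"dx":0,"dy":3,"dz":2.7,"twist":0},
    {"dx":0,"dy":4.8,"dz":4.3,"twist":0},
    {"dx":0,"dy":6.3,"dz":5.6,"twist":0},
    {"dx":0,"dy":7.2,"dz":6.4,"twist":0},
    {"dx":0,"dy":7.2,"dz":6.4,"twist":0},
    {"dx":0,"dy":7.2,"dz":6.4,"twist":0}
  ]
}}

```text
clock: 9.5
position: [0.5154, -0.1562, 0.1315]
tool_rot: [0.623, 1.569, -1.916]
force: [1.1, 1.3, 0.6]
grip_width: 0.0001
```

```bash
python3 rel.py .5158 -.1572 .085; python3 look.py w12
```

```text
clock 9.5 pos [ 0.5154 -0.1562  0.1315] zang -145.47 F [1.1  1.31 0.62] q [-0.32  0.66  0.73  1.95 -0.62  0.77 -0.2 ]
rel [4.65 0.1  0.02] twist 0
```

View pics/w12.png

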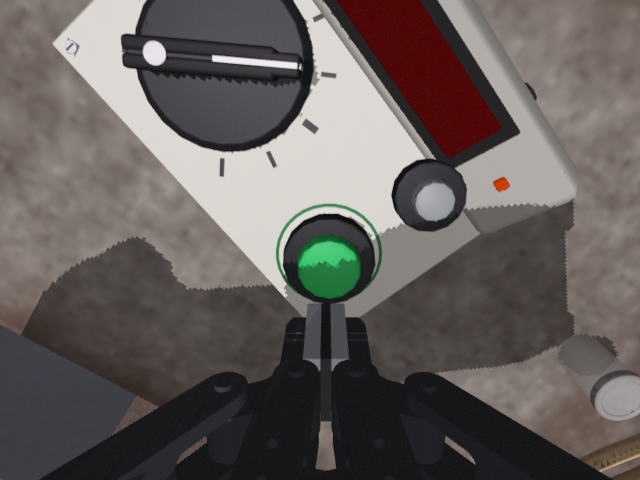

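Run:
```python
from h import *
import pickle
i=pickle.load(open('w12.pkl','rb')); im=cv2.imread('pics/w12.png')
g,st,_=blob(im,(45,100,60),(80,255,255),(270,200,390,303)); print(g,st,cast(i,*g,.072))
```

```text
[328.73271318 266.01426357] [  27   34   64   65 3225] [ 0.51707274 -0.15580546  0.072     ]
```

>>> {"method": "arm_command", "body": {
  "commands": [
    {"dx":0.8,"dy":0.1,"dz":0,"twist":0},
    {"dx":2,"dy":0.1,"dz":0,"twist":0},
    {"dx":3.2,"dy":0.1,"dz":0,"twist":0},
    {"dx":4,"dy":0.1,"dz":0,"twist":0},
    {"dx":4.4,"dy":0.1,"dz":0,"twist":0},
    {"dx":4.4,"dy":0.1,"dz":0,"twist":0}
  ]
}}

```text
clock: 10.05
position: [0.5156, -0.1561, 0.0863]
tool_rot: [-0.099, 1.568, -2.636]
force: [-0.3, 1.0, -0.2]
grip_width: -0.0
```

```bash
python3 rel.py .5158 -.1572 .0735; python3 look.py w13
```

```text
clock 10.05 pos [ 0.5156 -0.1561  0.0863] zang -145.41 F [-0.29  0.96 -0.21] q [-0.27  0.73  0.66  1.97 -0.69  0.69 -0.15]
rel [1.28 0.1  0.05] twist 0
```

View pics/w13.png

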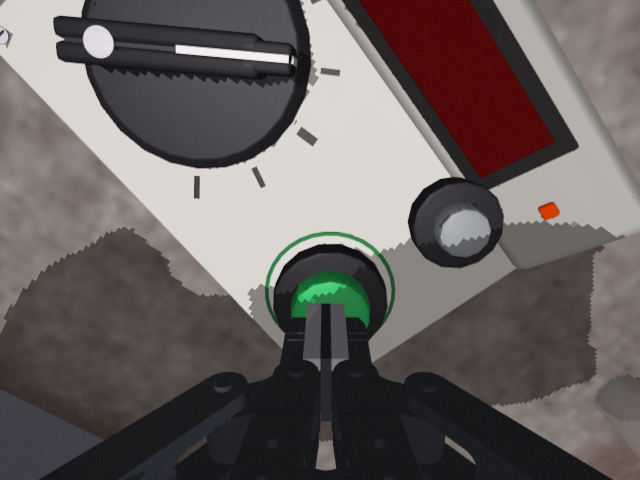

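Well centred, so I'll press slowly to about full travel.

>>> {"method": "arm_command", "body": {
  "commands": [
    {"dx":0.3,"dy":0,"dz":-0.05,"twist":0},
    {"dx":0.6,"dy":0,"dz":-0.05,"twist":0},
    {"dx":0.8,"dy":0,"dz":-0.05,"twist":0},
    {"dx":1,"dy":0,"dz":-0.05,"twist":0},
    {"dx":1.15,"dy":0,"dz":-0.05,"twist":0},
    {"dx":1.2,"dy":0,"dz":-0.05,"twist":0},
    {"dx":1.2,"dy":0,"dz":-0.05,"twist":0}
  ]
}}

```text
clock: 10.68
position: [0.5166, -0.156, 0.0751]
tool_rot: [0.276, 1.569, -2.262]
force: [1.4, 1.1, 4.1]
grip_width: 0.0002
```

```bash
python3 rel.py .5158 -.1572 .0735; python3 look.py w14
```

```text
clock 10.68 pos [ 0.5166 -0.156   0.0751] zang -145.42 F [1.4  1.14 4.07] q [-0.26  0.74  0.64  1.97 -0.71  0.66 -0.13]
rel [0.16 0.05 0.13] twist 0
```

View pics/w14.png

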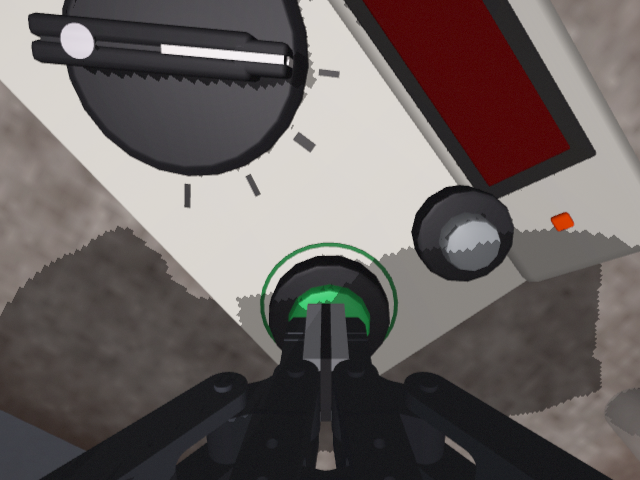

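>>> {"method": "arm_command", "body": {
  "commands": [
    {"dx":0.08,"dy":0,"dz":0,"twist":0},
    {"dx":0.16,"dy":0,"dz":0,"twist":0},
    {"dx":0.22,"dy":0,"dz":0,"twist":0},
    {"dx":0.22,"dy":0,"dz":0,"twist":0},
    {"dx":0.22,"dy":0,"dz":0,"twist":0}
  ]
}}

```text
clock: 11.15
position: [0.5167, -0.1561, 0.0737]
tool_rot: [0.53, 1.57, -2.009]
force: [-3.7, 2.8, 24.7]
grip_width: 0.0001
```

Bottomed out at 24.7 N, so the button is fully down. Releasing straight up.

>>> {"method": "arm_command", "body": {
  "commands": [
    {"dx":-0.2,"dy":0,"dz":0,"twist":0},
    {"dx":-0.6,"dy":0,"dz":0,"twist":0},
    {"dx":-1.3,"dy":0,"dz":0,"twist":0},
    {"dx":-2.5,"dy":0,"dz":0,"twist":0},
    {"dx":-4.5,"dy":0,"dz":0,"twist":0},
    {"dx":-7,"dy":0,"dz":0,"twist":0},
    {"dx":-9,"dy":0,"dz":2,"twist":0},
    {"dx":-11,"dy":0,"dz":4,"twist":0},
    {"dx":-12,"dy":0,"dz":6,"twist":0},
    {"dx":-12,"dy":0,"dz":7,"twist":0},
    {"dx":-12,"dy":0,"dz":7,"twist":0}
  ]
}}

```text
clock: 12.07
position: [0.4578, -0.1968, 0.1947]
tool_rot: [1.888, 1.57, -0.652]
force: [-0.8, -0.1, -0.4]
grip_width: 0.0001
```

```bash
python3 rel.py .5 -.2 .2; python3 look.py w15
```

```text
clock 12.07 pos [ 0.4578 -0.1968  0.1947] zang -145.56 F [-0.83 -0.1  -0.36] q [-0.32  0.52  0.83  2.   -0.51  0.84 -0.16]
rel [-0.53  2.65 -3.3 ] twist 0
```

View pics/w15.png

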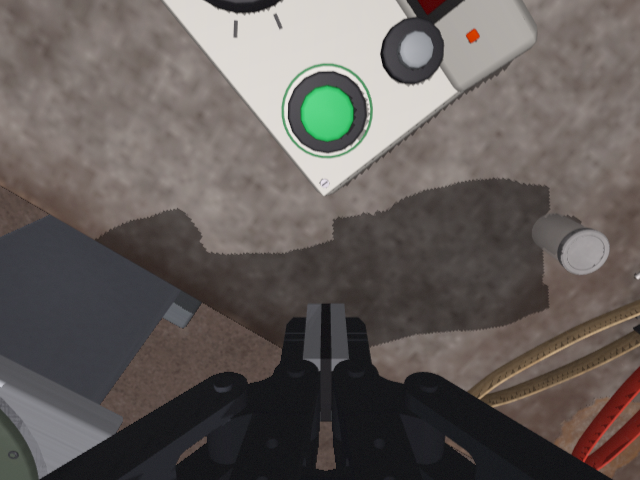

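Run:
```python
from h import *
import pickle
i=pickle.load(open('w15.pkl','rb')); im=cv2.imread('pics/w15.png')
g,st,_=blob(im,(45,100,60),(80,255,255),(270,50,390,180)); print(cast(i,*g,.072),st)
f=cv2.cvtColor(imaging.grab_frame('top'),cv2.COLOR_RGB2BGR); cv2.imwrite('pics/top2.png',f)
f=cv2.cvtColor(imaging.grab_frame('side'),cv2.COLOR_RGB2BGR); cv2.imwrite('pics/side2.png',f)
```

```text
[ 0.51575098 -0.15671111  0.072     ] [  30   35   54   57 2404]
```

View pics/top2.png

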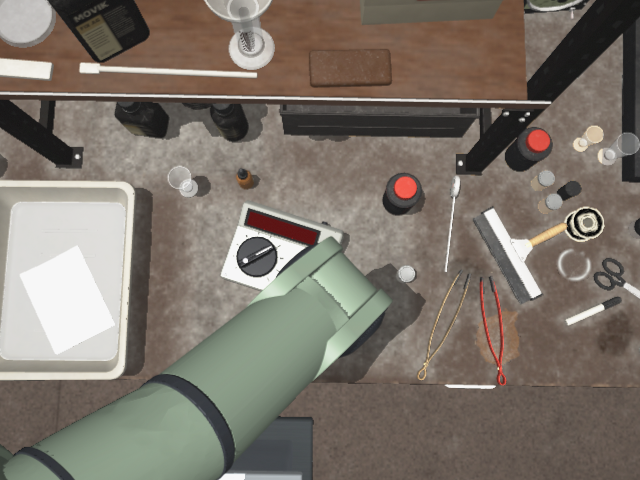

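View pics/side2.png

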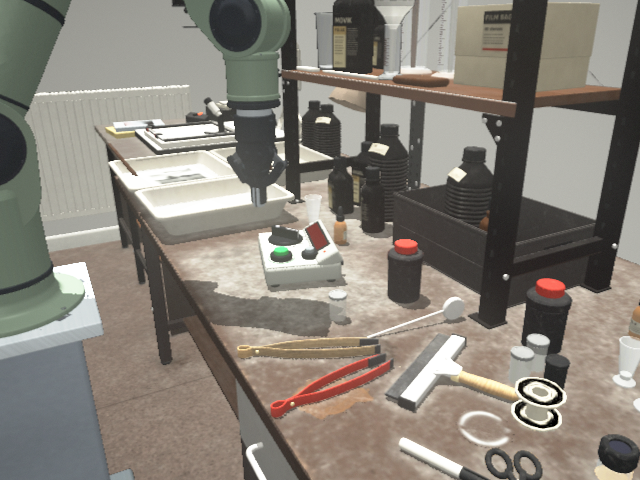

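Run:
```python
import cv2,numpy as np
z=[cv2.resize(cv2.imread(f'pics/{n}.png')[225:290,225:290],None,fx=6,fy=6,interpolation=cv2.INTER_CUBIC) for n in ('top0','top2')]
cv2.imwrite('pics/cmp2.png',np.hstack(z))
```

```text
(no output)
```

View pics/cmp2.png

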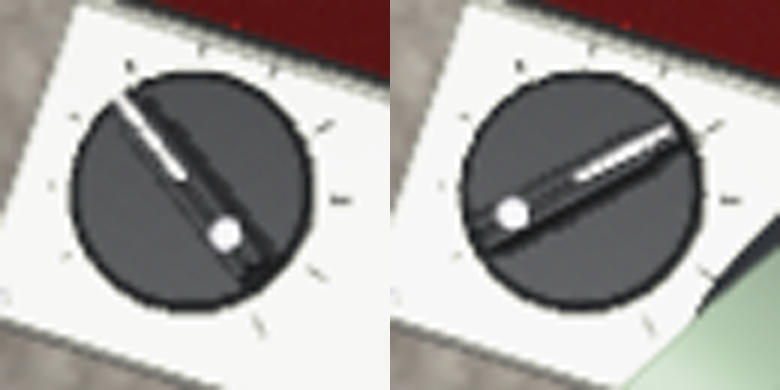

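Run:
```python
from workcell import order,sensors
print(sensors.observe()['clock'],order.job_done())
```

```text
the job is handed in; nothing more can be done
12.2167 None
```

I turned the dial exactly three clicks clockwise, then pressed the green start button fully down and let go. I handed the job in at 12.2 s.

**Dial:** I pushed the tail end of the bar with the shut fingers, one click at a time. The pointer went from the fourth mark to the seventh. In the wrist pictures its direction went from +29.9° to about 0°, then -29.9° and -60.1°, which is 90° in all. The last top picture agrees, with the pointer at the seventh mark.

**Start button:** It was pressed only after the third click had settled. The force was about 4 N near full travel and reached 24.7 N at the bottom stop, more than the 5 N needed but straight down. The last pictures show the button back up.

**Surroundings:** The button's position before and after agrees within 1 mm, so the timer did not shift. The reset button was not touched. The other objects look unmoved in the last top and side pictures, and the arm is clear of everything.

**One disagreement:** The very first top picture, at time 0, put the pointer about 9° short of the fourth mark. By the first close wrist picture at 2.15 s, before anything touched it, it was at the fourth mark. I took that as the dial settling into its detent and counted the clicks from the fourth mark.

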